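Push the loaded display crate up the ramp behind its lip

TASK

Put the small turned wooden bed knob that stands just beyond the rails into the open wooden crate, then slide the crate between the rails and push it up the ramp until its trailing edge drops behind the lip and it sits flat on the deck with the knob in it, and let go. Only slide the crate, do not lift or carry it. Push gently and by feel: never ram the crate hard against the sprung stop at the end of the deck. Leave the tape measure, tin and pliers where they are.

Things in the scene. Friction and masses are not known exactly. Their poses are not given: they have to be found in the camera images.
- crate: Open-topped light wooden crate, outside 120 mm long (x), 100 mm wide (y), 55 mm high, walls and floor 6 mm thick, about 0.3 kg (differs by a third either way). Starts on the table before the mouth of the rails, up to 8 degrees askew and 4 mm off the centre line. On the smooth ramp it may slip back if let go. Origin: centre of its underside; z up, x towards the rails when it is square to them.
- knob_center (a point): Middle of the bed knob, 26 mm above its underside.
- knob: Dark brown turned wooden bed knob, roundish, 50 mm wide and 53 mm high, standing on the table beyond the rails. Origin: centre of its underside, z up. It fits loosely into the crate and may roll there.
- rails: Two straight wooden guide rails fixed to the table, 38 mm high, 10 mm thick, 116 mm apart inside, from x = -125 to +190 mm. Origin: on the table midway between them; x is the push direction, z up. A plywood ramp unit (ramp, lip, deck, sprung stop) is clamped between them; where it is clamped along x differs by up to 25 mm either way from the middle setting and is not measured.
- tape: Yellow tape measure, 66 x 76 x 34 mm, lying on the table past the far end of the rails; leave alone. Origin: centre of its underside.
- tin: Small open grey metal tin, 60 mm across and 45 mm high, on the table beyond the rails; leave alone. Origin: centre of its underside.
- pliers: Red-handled pliers, 170 mm long, lying near the front edge of the table on the right; leave alone. Origin: centre of its underside.
- mouth (a point): Point on the table at the mouth of the rails, at x = -165 mm of the rails, where their flared ends stand about 144 mm apart. The foot of the ramp (level with the table, 112 mm wide) lies 65 mm further along x, give or take the 25 mm of the clamping.
- lip (a point): Top of the lip at the head of the ramp if the unit were at its middle setting (the real lip is up to 25 mm before or behind): at x = 11 mm, 28 mm above the table. The ramp rises evenly from its foot to the lip (14 degrees). The lip ends at x = 14 mm; behind it the level deck is 8 mm lower, 20 mm above the table.
- stop (a point): Centre of the face of the sprung rubber stop at the end of the deck, at the middle setting: x = 137 mm, 35 mm above the table, 80 mm wide, 24 mm high. It yields from 1.5 N, stiffens by 1.5 N per mm and is solid after 6 mm. A crate home on the deck has 3 mm of play between lip and stop. Sliding the crate up takes 2 to 8 N; more than 20 N on the crate is too hard.
Mind the look-alikes: they are no part of the job. What is shaped like the knob but pink is not meant.

How it is judged:
By the outcome, as a careful person would: the job done as asked, in the order asked, and still so for the second after the job is handed in, with the robot touching nothing.
It also fails if it takes over 67 s, if anything falls off the work surface, if the arm or the gripper's body presses on something with over 40 N, if the wrist force passes 120 N, or if a joint passes its speed limit or range.

ROBOT

A 7-joint arm with a two-finger parallel gripper is mounted at the origin on a cart in front of the work surface, level with it; the furniture and walls round the work are solid. World frame = base frame: x ahead of the robot, y to its left, z up, the work surface at z = 0. Lengths are in m, angles in rad, forces in N, time in s.
With the tool pointing down it reaches from about 0.4 to 0.85 m from the base axis. Payload 6.9 kg.
Tool frame: the origin (TCP) lies midway between the tips of the shut fingers; the grasp point (between the pads) lies 19 mm behind it; z points along the fingers, y is the direction in which the jaws open and shut (so a half turn about z gives the same grasp; the last joint's range is limited). The gripper opens to 85 mm and grips with 20 to 120 N. Pads are 22 mm wide; open, the fingers measure 114 mm over their backs; the gripper's body (76 mm by 85 mm) begins 54 mm behind the grasp point. The pads swing forward as they close: fully open they stand 13 mm farther back than shut.
Start: joints at [1.435, 0.507, -0.238, 1.5, 0.126, 1.149, -0.155], TCP at [0.149, -0.607, 0.231] pointing down, gripper open.
Joint ranges: [-3.08, 3.08], [-0.24, 2.05], [-1.43, 1.35], [0, 2.5], [-1.52, 4.66], [0.17, 1.96], [-2.89, 2.89]. Speed limits (rad/s): [2.39, 2.39, 3.14, 3.14, 3.14, 3.14, 3.14].

INTERFACE

Orientations are given as a unit quaternion [w, x, y, z].
In Python, from cell import state, optics, job gives the robot as it stands. The module is installed in compiled form; this text tells all that it offers.
- The arm moves only by the shell command python3 -m inch 'ROWS'. ROWS is JSON, a list of rows, each a list of 5 numbers: the finger opening in m, from 0 to 0.0854, then the shift along the tool's x, y, z in m, then the turn about the tool's z in degrees. A call has 1 to 8 rows; each row shifts and turns the commanded pose from where the row before left it, along the tool's axes as they then stand; what a row does not reach is not made up. A row lasts 1/10 s, in which the tool goes at most 50 mm and 8.59 degrees, less where a joint would pass 70% of its speed; a pose out of reach is approached as far as the arm can. A call is refused whole if a number of a shift passes 0.05 or a number of a turn 8.59, either way. A call with a gripper value outside its range is refused whole. The fingers move at their own pace and stop on an object; the grip force is fixed at half the most. Time passes only in rows, so rows that do not move let the fingers close. It gives the time, the measured TCP pose, the force and the opening at its end, in the units of the state.
- state(): the state, without advancing time (a new reading comes with each control period).
- optics.get_image(name): name is "side" or "top"; returns a dict with "image" (420x560x3 uint8, red, green, blue), "z_map" (420x560 float32, m along the optical axis (not along the pixel's ray), 0 where there is no reading), "camera_matrix" (3x3 intrinsics, pixels), "R" (3x3) and "t" (3): a world point X has camera coordinates R X + t. Camera axes: x right, y down, z forward; pixel columns grow to the right and rows downward; lengths in m; the calibration is good to about 2 mm. A picture is of the moment at which its call begins.
- job.finish_job(): hands the job in, once; it reports no verdict.
The state is a dict: "time": time; "qpos": joint angles; "qvel": joint speeds; "joint_torque": joint torques, N m; "tool_pos": TCP position; "orientation": TCP orientation; "ft_force": force on the tool from outside, world axes, zero at the start; "torque": the same for the moment, N m; "grip_width": finger opening in m.
Only numpy, scipy, OpenCV 4.12 (cv2) and the standard library are available. Lean on these libraries where they do the work, as an engineer would, in place of code of your own. Each camera call takes 0.05 s, during which the arm holds its last target. There are 200 camera calls.

## Working session

There is one attempt and no reset: what is moved stays moved. The work goes in short steps, Python scripts to look and compute and a shell command to move; the robot and the scene stay as the last step left them, time stands still between calls to the robot, and variables do not carry over. Pictures are saved under pics/ and viewed, about 8 in all and at most 12, crops included, and the job is handed in when it is done.

```bash
mkdir -p pics; cat > h.py <<'E'
from cell import state, optics, job
import numpy as np, cv2
def grab(n,f=None):
    d=optics.get_image(n)
    if f: cv2.imwrite('pics/'+f,d['image'][:,:,::-1])
    return d
def pts(d):
    z=d['z_map'];K=d['camera_matrix'];v,u=np.mgrid[:z.shape[0],:z.shape[1]]
    c=np.stack([(u-K[0,2])/K[0,0]*z,(v-K[1,2])/K[1,1]*z,z],-1)
    return (c-d['t'])@d['R']   # world
def ray(d,u,v,h):
    K=d['camera_matrix'];r=d['R'].T@np.array([(u-K[0,2])/K[0,0],(v-K[1,2])/K[1,1],1]);o=-d['R'].T@d['t']
    return o+r*(h-o[2])/r[2]
def proj(d,X):
    c=d['R']@np.array(X)+d['t'];p=d['camera_matrix']@c;return p[:2]/p[2]
E
python3 - <<'E'
from h import *
a=grab('top','t0.png');b=grab('side','s0.png')
for d in(a,b): print(-d['R'].T@d['t'],d['R'][2],d['camera_matrix'][0])
s=state();print({k:np.round(s[k],3) for k in s})
E
```

```text
[ 0.46648343 -0.15516535  1.18727779] [ 0.05252749  0.01689676 -0.99847652] [439.91361892   0.         286.5106073 ]
[ 0.16638696 -1.35074195  1.24282247] [ 0.21605774  0.6990462  -0.68165495] [534.0166566    0.         288.60755708]
{'time': np.float64(0.1), 'qpos': array([ 1.435,  0.508, -0.238,  1.501,  0.126,  1.149, -0.155]), 'qvel': array([ 0.   , -0.003, -0.001, -0.003,  0.001, -0.   ,  0.002]), 'joint_torque': array([-5.0000e-03, -6.2184e+01, -2.1940e+00, -2.5021e+01,  1.2000e-02,
        8.0000e-03, -0.0000e+00]), 'tool_pos': array([ 0.149, -0.607,  0.231]), 'orientation': array([-0.001,  0.993,  0.12 , -0.   ]), 'ft_force': array([0.466, 0.295, 0.209]), 'torque': array([0.06 , 0.065, 0.044]), 'grip_width': np.float64(0.085)}
```

View pics/t0.png

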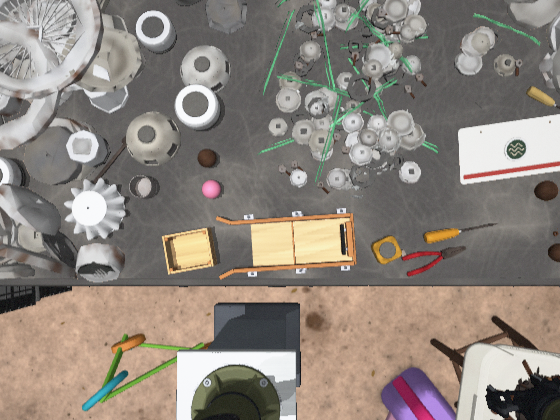

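View pics/s0.png

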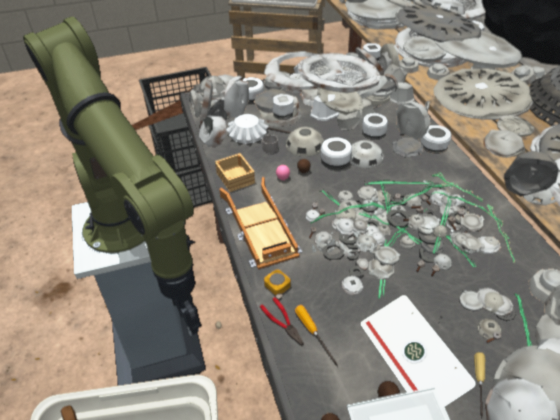

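```bash
python3 - <<'E'
from h import *
a=grab('top');im=a['image'];P=pts(a)
c=cv2.resize(im[140:290,130:430],None,fx=2.6,fy=2.6,interpolation=cv2.INTER_CUBIC);cv2.imwrite('pics/c1.png',c[:,:,::-1])
for u,v in[(207,157),(211,188),(141,187),(387,250),(250,272),(297,242),(188,250),(195,284),(545,190),(265,242),(320,242),(345,240)]: print((u,v),im[v,u],P[v,u].round(4))
h=cv2.cvtColor(im,cv2.COLOR_RGB2HSV)
def blob(m,n,win):
    w=np.zeros(m.shape,bool);w[win[1]:win[3],win[0]:win[2]]=1
    m=m&w;v,u=np.nonzero(m);p=P[m];print(n,m.sum(),u.min(),u.max(),v.min(),v.max(),p.min(0).round(3),p.max(0).round(3),np.median(p,0).round(3));return m
# things by height
Z=P[...,2]
blob(Z>.015,'knob',(192,142,222,174));blob(Z>.01,'tin',(128,172,157,202));blob(Z>.015,'pink',(198,176,225,202))
m=blob(Z>.045,'crate',(155,222,216,280))
r=cv2.minAreaRect(np.argwhere(m)[:,::-1].astype(np.float32));q=cv2.boxPoints(r);print(r);print([ray(a,*p,.055).round(4) for p in q])
m=blob((Z>.031)&(Z<.06),'rails',(214,205,360,283))
for lo,hi in((205,240),(240,285)):
  mm=m.copy();mm[:lo]=0;mm[hi:]=0;mm[:,:245]=0;mm[:,345:]=0
  p=P[mm];f=np.polyfit(p[:,1],p[:,0],1);print('rail fit x=a*y+b',f, p[:,1].min(),p[:,1].max(),np.ptp(p[:,0]-np.polyval(f,p[:,1])))
mid=[(k,P[243,k,1].round(3),P[236:250,k,2].mean().round(4)) for k in range(236,356,4)];print(mid)
E
```

```text
(207, 157) [87 61 48] [0.6645 0.0709 0.054 ]
(211, 188) [249 172 214] [0.5832 0.0595 0.0558]
(141, 187) [199 190 187] [0.5921 0.2606 0.0026]
(387, 250) [118 116 113] [ 0.4217 -0.3978  0.0307]
(250, 272) [233 230 233] [ 0.3622 -0.0368  0.0017]
(297, 242) [249 230 178] [ 0.4427 -0.163   0.0199]
(188, 250) [247 221 159] [0.4215 0.1291 0.0087]
(195, 284) [97 95 93] [ 0.3299  0.1115 -0.0005]
(545, 190) [74 52 42] [ 0.5754 -0.7987  0.0529]
(265, 242) [248 226 172] [ 0.4426 -0.0775  0.0088]
(320, 242) [248 227 176] [ 0.4426 -0.2238  0.021 ]
(345, 240) [238 211 157] [ 0.4477 -0.29    0.0188]
knob 280 198 219 149 171 [ 0.466 -0.155  0.022] [0.689 0.098 1.187] [0.664 0.073 0.045]
tin 247 129 155 175 198 [ 0.466 -0.155  0.01 ] [0.62  0.278 1.187] [0.591 0.255 0.033]
pink 281 199 220 180 199 [ 0.466 -0.155  0.024] [0.607 0.087 1.187] [0.582 0.061 0.045]
crate 491 155 214 222 279 [ 0.364 -0.155  0.045] [0.48  0.187 1.187] [0.426 0.118 0.054]
((185.906005859375, 249.08836364746094), (58.81830596923828, 55.4440803527832), 5.572197437286377)
[array([0.3623, 0.2052, 0.055 ]), array([0.5042, 0.1932, 0
[... 1084 characters left out ...]
6, np.float64(-0.16), np.float64(0.0192)), (300, np.float64(-0.171), np.float64(0.0184)), (304, np.float64(-0.182), np.float64(0.0173)), (308, np.float64(-0.192), np.float64(0.0201)), (312, np.float64(-0.203), np.float64(0.0198)), (316, np.float64(-0.213), np.float64(0.0183)), (320, np.float64(-0.224), np.float64(0.0187)), (324, np.float64(-0.234), np.float64(0.0197)), (328, np.float64(-0.245), np.float64(0.0191)), (332, np.float64(-0.256), np.float64(0.0198)), (336, np.float64(-0.266), np.float64(0.1031)), (340, np.float64(-0.277), np.float64(0.0192)), (344, np.float64(-0.284), np.float64(0.0458)), (348, np.float64(-0.294), np.float64(0.0485)), (352, np.float64(-0.304), np.float64(0.0464))]
```

View pics/c1.png

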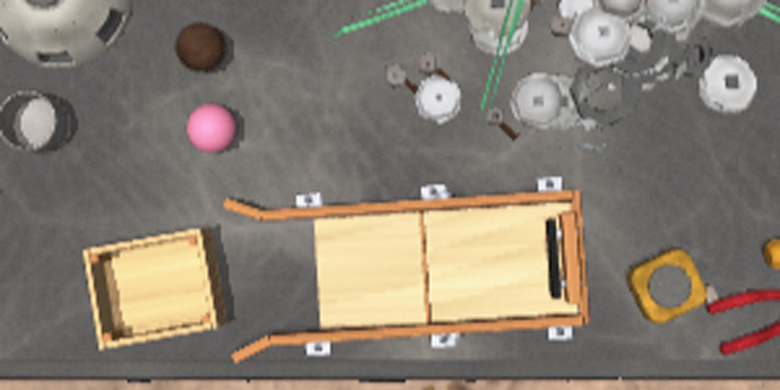

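```bash
python3 - <<'E'
from h import *
a=grab('top');im=a['image'];P=pts(a);Z=P[...,2];ok=a['z_map']>.1
def win(m,x0,y0,x1,y1):
    w=np.zeros(m.shape,bool);w[y0:y1,x0:x1]=1;return m&w
h=cv2.cvtColor(im,cv2.COLOR_RGB2HSV)
# crate: top rim
m=win(ok&(Z>.047)&(Z<.06),155,222,216,280)
p=P[m][:,:2]; r=cv2.minAreaRect(p.astype(np.float32));print('crate rim',r,cv2.boxPoints(r).round(3).tolist())
mc=win((h[...,1]>60)&(h[...,2]>90),150,222,216,280);c=max(cv2.findContours(mc.astype(np.uint8),0,1)[0],key=cv2.contourArea)
q=cv2.boxPoints(cv2.minAreaRect(c));print('colour',[ray(a,*x,.055)[:2].round(3).tolist() for x in q])
# rails
o=win(ok&(Z>.03)&(Z<.045),246,205,340,285)
for n,lo,hi in(('far',.49,.53),('near',.34,.395)):
  s=o&(P[...,0]>lo)&(P[...,0]<hi);p=P[s][:,:2];f=np.polyfit(p[:,1],p[:,0],1)
  for _ in range(3):
    e=p[:,0]-np.polyval(f,p[:,1]);p=p[abs(e)<.008];f=np.polyfit(p[:,1],p[:,0],1)
  print(n,f,len(p),p[:,1].min(),p[:,1].max())
# knob: colour circle
for n,mm in(('knob',win((h[...,2]<110)&(h[...,1]>80),192,142,225,176)),):
  c=max(cv2.findContours(mm.astype(np.uint8),0,1)[0],key=cv2.contourArea);(u,v),R=cv2.minEnclosingCircle(c);print(n,u,v,R,ray(a,u,v,.026))
m=win(ok&(Z>.02)&(Z<.07),195,145,220,172);p=P[m];print('knob top',p[p[:,2]>.048].mean(0),p.min(0),p.max(0))
b=grab('side');print('side knob proj',proj(b,[.664,.073,.026]))
hb=cv2.cvtColor(b['image'],cv2.COLOR_RGB2HSV);mm=win((hb[...,2]<110)&(hb[...,1]>80),290,152,318,180)
c=max(cv2.findContours(mm.astype(np.uint8),0,1)[0],key=cv2.contourArea);(u,v),R=cv2.minEnclosingCircle(c);print(u,v,R,ray(b,u,v,.026))
E
```

```text
crate rim ((0.4228808581829071, 0.11960240453481674), (0.0997401773929596, 0.1209900975227356), 10.401799201965332) [[0.3630000054836273, 0.17000000178813934], [0.38499999046325684, 0.050999999046325684], [0.4830000102519989, 0.0689999982714653], [0.460999995470047, 0.18799999356269836]]
colour [[0.461, 0.19], [0.483, 0.068], [0.383, 0.049], [0.361, 0.17]]
far [-0.0636141   0.49623733] 365 -0.2731765032150852 -0.029531117772348806
near [-0.06414521  0.37026713] 381 -0.27167295263014585 -0.029700346757344374
knob 206.6290283203125 157.98387145996094 9.130473136901855 [0.66678756 0.07744084 0.026     ]
knob top [0.66692009 0.0766008  0.05110117] [0.64359826 0.05233915 0.02073602] [0.68946444 0.09820125 0.05678928]
side knob proj [303.14741126 166.05607476]
303.3125 165.4375 6.5700364112854 [0.66572498 0.07617394 0.026     ]
```

Candidates for the knob: brown (207,157), pink ball (211,188, the decoy), and far brown balls (545,190) and (556,252) on the right. The crop shows (207,157) is dark brown and beside the rails and tin, and the depth puts its top 53 mm up. I choose that one, at about (0.666, 0.0765). The crate is about 6.7° askew to the rails, and the ramp unit is clamped near +25 mm.

```bash
cat > to.py <<'E'
import sys
from h import *
from scipy.spatial.transform import Rotation as R
s=state();q=s['orientation'];r=R.from_quat([*q[1:],q[0]]);M=r.as_matrix()
print('pos',np.round(s['tool_pos'],4),'xhead',np.degrees(np.arctan2(M[1,0],M[0,0])).round(2),'tilt',(1+M[2,2]).round(4),'f',np.round(s['ft_force'],1),'w',round(float(s['grip_width']),4),'t',round(float(s['time']),1),'q7',round(float(s['qpos'][6]),2))
if len(sys.argv)>3: print('shift',(M.T@(np.array(list(map(float,sys.argv[1:4])))-s['tool_pos'])).round(4))
E
python3 -m inch '[[0.085,0.03,-0.0245,0,0],[0.085,0.03,-0.0245,0,0],[0.085,0.03,-0.0245,0,0],[0.085,0.03,-0.0245,0,0],[0.085,0.03,-0.0245,0,0],[0.085,0.03,-0.0245,0,0],[0.085,0.03,-0.0245,0,0],[0.085,0.03,-0.0245,0,0]]'
python3 -m inch '[[0.085,0.03,-0.0245,0,0],[0.085,0.03,-0.0245,0,0],[0.085,0.03,-0.0245,0,0],[0.085,0.03,-0.0245,0,0],[0.085,0.03,-0.0245,0,0],[0.085,0.03,-0.0245,0,0],[0.085,0.03,-0.0245,0,0],[0.085,0.03,-0.0245,0,0]]'
python3 to.py .666 .0765 .12
```

```text
time: 1.05
tool_pos: [0.3361, -0.358, 0.2314]
orientation: [0.0, 0.993, 0.12, 0.0]
ft_force: [1.1, 0.0, 0.0]
grip_width: 0.085
time: 1.85
tool_pos: [0.5224, -0.1105, 0.2313]
orientation: [0.0, 0.993, 0.12, 0.0]
ft_force: [0.9, -1.1, 0.4]
grip_width: 0.085
pos [ 0.5224 -0.1105  0.2313] xhead 13.78 tilt 0.0 f [ 0.9 -1.1  0.4] w 0.085 t 1.9 q7 -1.35
shift [ 0.184  -0.1474  0.1113]
```

```bash
python3 -m inch '[[0.085,0.026,-0.021,0.014,0],[0.085,0.026,-0.021,0.014,0],[0.085,0.026,-0.021,0.014,0],[0.085,0.026,-0.021,0.014,0],[0.085,0.026,-0.021,0.014,0],[0.085,0.026,-0.021,0.014,0],[0.085,0.028,-0.0214,0.027,0],[0.085,0,0,0,0]]'
python3 to.py .666 .0765 .008
python3 - <<'E'
from h import *
b=grab('side','s1.png');c=b['image'][110:220,220:360];cv2.imwrite('pics/s1.png',cv2.resize(c,None,fx=5,fy=5,interpolation=2)[:,:,::-1])
E
```

```text
time: 2.65
tool_pos: [0.6648, 0.0809, 0.1159]
orientation: [-0.002, 0.992, 0.123, -0.002]
ft_force: [-0.8, 0.8, -0.5]
grip_width: 0.0849
pos [0.6648 0.0809 0.1159] xhead 14.12 tilt 0.0 f [-0.8  0.8 -0.5] w 0.0849 t 2.6 q7 -1.72
shift [0.0005 0.005  0.1079]
```

View pics/s1.png

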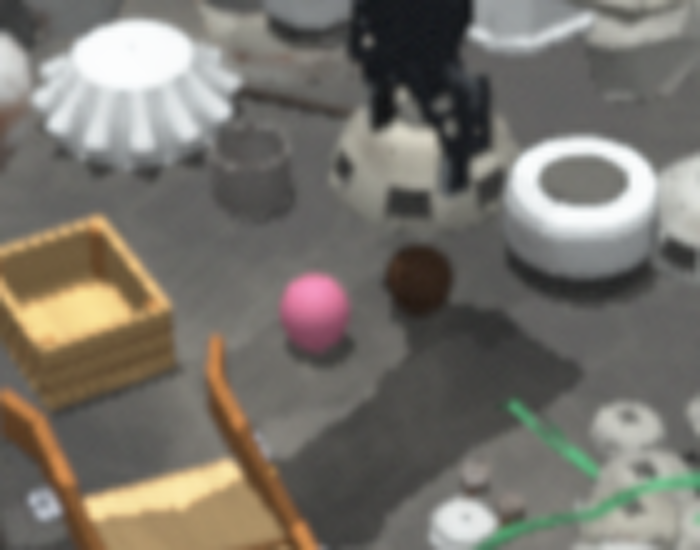

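The crop confirms the choice: the brown knob is at side pixel (303,165), the pink ball at (282,172) is clear of the jaws, and the gripper is straight above the knob. Descending and gripping.

```bash
python3 -m inch '[[0.085,0.0005,0.004,0.0,0],[0.085,0,0,0.025,0],[0.085,0,0,0.025,0],[0.085,0,0,0.025,0],[0.085,0,0,0.02,0],[0.085,0,0,0.012,0],[0.085,0,0,0,0]]'
python3 to.py .666 .0765 .008
python3 -m inch '[[0.03,0,0,0,0],[0.03,0,0,0,0],[0.03,0,0,0,0],[0.03,0,0,0,0],[0.03,0,0,0,0],[0.03,0,0,0,0],[0.03,0,0,0,0],[0.03,0,0,0,0]]'
python3 to.py .666 .0765 .1
```

```text
time: 3.4
tool_pos: [0.666, 0.0697, 0.0126]
orientation: [0.0, 0.993, 0.119, -0.001]
ft_force: [0.4, 0.1, 0.3]
grip_width: 0.0847
pos [0.666  0.0697 0.0126] xhead 13.7 tilt 0.0 f [0.4 0.1 0.3] w 0.0847 t 3.4 q7 -1.76
shift [ 0.0016 -0.0067  0.0046]
time: 4.2
tool_pos: [0.6676, 0.0717, 0.015]
orientation: [0.0, 0.993, 0.12, 0.001]
ft_force: [-0.9, -0.3, 5.7]
grip_width: 0.0457
pos [0.6676 0.0717 0.015 ] xhead 13.8 tilt 0.0 f [-0.9 -0.3  5.7] w 0.0457 t 4.2 q7 -1.76
shift [-0.0002 -0.005  -0.085 ]
```

Width is 45.7 mm with an upward force, so I've gripped above the equator. Regripping lower.

```bash
python3 -m inch '[[0.085,0,-0.003,0,0],[0.085,0,0,0,0],[0.085,0,0,0,0],[0.085,0,0,0.004,0],[0.085,0,0,0.004,0],[0.085,0,0,0,0],[0.03,0,0,0,0],[0.03,0,0,0,0]]'
python3 -m inch '[[0.03,0,0,0,0],[0.03,0,0,0,0],[0.03,0,0,0,0],[0.03,0,0,0,0],[0.03,0,0,0,0]]'
python3 to.py .666 .0765 .1
```

```text
time: 5.0
tool_pos: [0.666, 0.0744, 0.0053]
orientation: [-0.0, 0.993, 0.12, 0.0]
ft_force: [-0.7, -0.5, -0.7]
grip_width: 0.0586
time: 5.5
tool_pos: [0.6663, 0.0743, 0.0059]
orientation: [0.0, 0.993, 0.12, 0.0]
ft_force: [-0.7, -0.1, 5.8]
grip_width: 0.0457
pos [0.6663 0.0743 0.0059] xhead 13.79 tilt 0.0 f [-0.7 -0.1  5.8] w 0.0457 t 5.5 q7 -1.77
shift [ 0.0003 -0.0022 -0.0941]
```

```bash
python3 -m inch '[[0.03,0,0,-0.01,0],[0.03,0,0,-0.02,0],[0.03,0,0,-0.03,0],[0.03,0,0,-0.03,0],[0.03,0,0,-0.02,0],[0.03,0,0,-0.01,0],[0.03,0,0,0,0]]'
python3 to.py .4229 .1196 .125
python3 - <<'E'
from h import *
b=grab('side');c=b['image'][60:220,200:400];cv2.imwrite('pics/s2.png',cv2.resize(c,None,fx=4,fy=3.75,interpolation=2)[:,:,::-1])
E
```

```text
time: 6.2
tool_pos: [0.6666, 0.0746, 0.1267]
orientation: [-0.0, 0.993, 0.12, 0.001]
ft_force: [0.6, 1.2, -1.8]
grip_width: 0.0459
pos [0.6666 0.0746 0.1267] xhead 13.79 tilt 0.0 f [ 0.6  1.2 -1.8] w 0.0459 t 6.2 q7 -1.72
shift [-0.2259 -0.1018  0.0012]
```

View pics/s2.png

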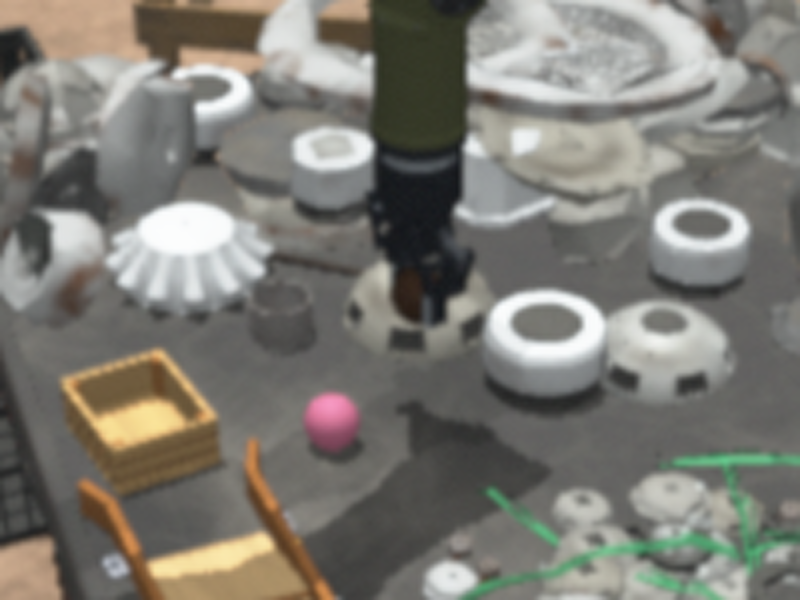

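The knob is held in the jaws at crop (410,290), lifted clear, and nothing else has moved. Carrying it over the crate.

```bash
python3 -m inch '[[0.03,-0.02,-0.009,0,0],[0.03,-0.035,-0.016,0,0],[0.03,-0.035,-0.016,0,0],[0.03,-0.035,-0.016,0,0],[0.03,-0.035,-0.016,0,0],[0.03,-0.035,-0.016,0,0],[0.03,-0.031,-0.0128,0,0],[0.03,0,0,0,3.4]]'
python3 -m inch '[[0.03,0,0,0,0],[0.03,0,0,0,0]]'
python3 to.py .4229 .1196 .014
```

```text
time: 7.05
tool_pos: [0.4164, 0.1191, 0.1241]
orientation: [0.001, 0.996, 0.092, -0.003]
ft_force: [1.2, -0.1, -0.5]
grip_width: 0.0463
time: 7.25
tool_pos: [0.4224, 0.1192, 0.1247]
orientation: [0.0, 0.996, 0.091, -0.0]
ft_force: [-0.1, -0.3, -0.6]
grip_width: 0.0461
pos [0.4224 0.1192 0.1247] xhead 10.47 tilt 0.0 f [-0.1 -0.3 -0.6] w 0.0461 t 7.2 q7 -1.97
shift [ 0.0007 -0.0003  0.1107]
```

```bash
python3 -m inch '[[0.03,0,0,0.02,0],[0.03,0,0,0.025,0],[0.03,0,0,0.025,0],[0.03,0,0,0.02,0],[0.03,0,0,0.012,0],[0.03,0,0,0.006,0],[0.03,0,0,0.002,0],[0.03,0,0,0,0]]'
python3 -m inch '[[0.062,0,0,0,0],[0.062,0,0,0,0],[0.062,0,0,0,0],[0.062,0,0,0,0],[0.062,0,0,0,0]]'
python3 to.py
```

```text
time: 8.05
tool_pos: [0.4225, 0.1193, 0.0152]
orientation: [-0.0, 0.996, 0.091, -0.0]
ft_force: [0.4, -0.1, -0.3]
grip_width: 0.0454
time: 8.55
tool_pos: [0.4223, 0.1193, 0.0155]
orientation: [-0.0, 0.996, 0.091, 0.0]
ft_force: [0.0, -0.1, 0.5]
grip_width: 0.062
pos [0.4223 0.1193 0.0155] xhead 10.39 tilt 0.0 f [ 0.  -0.1  0.5] w 0.062 t 8.6 q7 -2.12
```

```bash
python3 -m inch '[[0.062,0,0,-0.01,0],[0.062,0,0,-0.03,0],[0.062,0,0,-0.03,0],[0.062,0,0,-0.03,0],[0.062,0,0,0,-8.5],[0.062,0,0,0,-8.5],[0.062,0,0,0,-8.5],[0.062,0,0,0,-8.5]]'
python3 -m inch '[[0.062,0,0,0,-8.5],[0.062,0,0,0,-8.5],[0.062,0,0,0,-8.5],[0.062,0,0,0,-8.5],[0.062,0,0,0,-8.5],[0.062,0,0,0,-8.5],[0.062,0,0,0,-5],[0.062,0,0,0,0]]'
python3 to.py .404 .2229 .11
```

```text
time: 9.35
tool_pos: [0.4221, 0.1192, 0.1162]
orientation: [0.0, 0.925, 0.381, 0.0]
ft_force: [-1.6, -0.3, -0.6]
grip_width: 0.062
time: 10.15
tool_pos: [0.4221, 0.119, 0.1158]
orientation: [0.0, 0.64, 0.769, -0.0]
ft_force: [0.4, -0.1, -0.1]
grip_width: 0.0621
pos [0.4221 0.119  0.1158] xhead 100.45 tilt 0.0 f [ 0.4 -0.1 -0.1] w 0.0621 t 10.2 q7 -0.75
shift [0.1055 0.001  0.0057]
```

Now back behind the crate, with a fresh measurement of the crate once the arm is clear.

```bash
python3 -m inch '[[0.05,0.015,0,0,0],[0.05,0.03,0,0,0],[0.05,0.03,0,0,0],[0.05,0.03,0,0,0],[0.05,0.005,0,0,0],[0.05,0,0,0,0]]'
python3 to.py .404 .2229 .03
python3 - <<'E'
from h import *
a=grab('top');P=pts(a);Z=P[...,2];ok=a['z_map']>.1
m=ok&(Z>.047)&(Z<.06);m[:222]=0;m[280:]=0;m[:,:150]=0;m[:,216:]=0
b=grab('side')
A=cv2.resize(a['image'][140:290,130:370],None,fx=3,fy=2.4,interpolation=2);B=cv2.resize(b['image'][120:220,180:380],(720,240))
cv2.imwrite('pics/c3.png',np.vstack([A[:,:720],B])[:,:,::-1])
E
```

```text
time: 10.75
tool_pos: [0.402, 0.2284, 0.1157]
orientation: [0.0, 0.64, 0.768, 0.0]
ft_force: [-0.3, -0.6, -0.1]
grip_width: 0.0499
pos [0.402  0.2284 0.1157] xhead 100.42 tilt 0.0 f [-0.3 -0.6 -0.1] w 0.0499 t 10.8 q7 -0.97
shift [-0.0058  0.0009  0.0857]
```

View pics/c3.png

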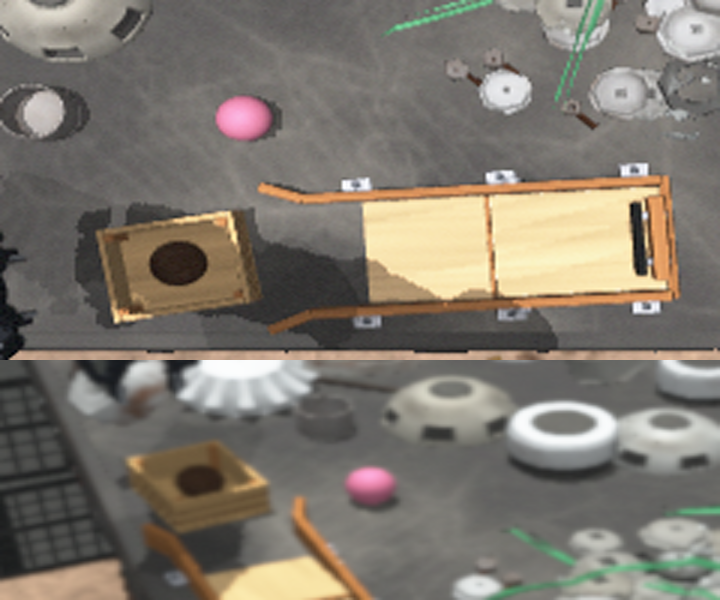

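The knob sits in the middle of the crate at crop (178,263), confirmed in the side view, and the crate has not moved. Now aligning a flat two-finger pusher with the rails behind the crate.

```bash
python3 -m inch '[[0.05,0,0,0,6.75],[0.05,0,0.017,0.02,0],[0.05,0,0,0.03,0],[0.05,0,0,0.03,0],[0.05,0,0,0.015,0],[0.05,0,0,0,0]]'
python3 to.py .4187 .2284 .02
python3 to.py .425 .128 .02|tail -1
```

```text
time: 11.45
tool_pos: [0.4186, 0.2263, 0.0186]
orientation: [-0.0, 0.685, 0.728, -0.002]
ft_force: [0.6, -0.5, 1.0]
grip_width: 0.05
pos [0.4186 0.2263 0.0186] xhead 93.51 tilt 0.0 f [ 0.6 -0.5  1. ] w 0.05 t 11.4 q7 -1.22
shift [ 0.0021  0.0002 -0.0014]
shift [-0.0985  0.0003 -0.0011]
```

```bash
python3 -m inch '[[0.05,-0.008,0,0,0],[0.05,-0.008,0,0,0],[0.05,-0.006,0,0,0],[0.05,-0.006,0,0,0],[0.05,-0.006,0,0,0],[0.05,-0.006,0,0,0],[0.05,-0.006,0,0,0],[0.05,-0.006,0,0,0]]'
python3 -m inch '[[0.05,-0.006,0,0,0],[0.05,-0.006,0,0,0],[0.05,-0.006,0,0,0],[0.05,-0.006,0,0,0],[0.05,-0.006,0,0,0],[0.05,-0.006,0,0,0],[0.05,-0.006,0,0,0],[0.05,0,0,0,0]]'
cat > look.py <<'E'
import sys
from h import *
a=grab('top');P=pts(a);Z=P[...,2];ok=a['z_map']>.1
n=sys.argv[1];lo,hi=float(sys.argv[2]),float(sys.argv[3]);y0,y1=float(sys.argv[4]),float(sys.argv[5])
h=cv2.cvtColor(a['image'],cv2.COLOR_RGB2HSV)
m=ok&(Z>lo)&(Z<hi)&(P[...,1]<y1)&(P[...,1]>y0)&(abs(P[...,0]-.43325+.0639*P[...,1])<.075)&(h[...,1]>50)
r=cv2.minAreaRect(P[m][:,:2].astype(np.float32));print('rim',r)
c=P[m];print('z range',np.percentile(c[:,2],[2,50,98]).round(4)); f=np.polyfit(c[:,1],c[:,2],1);print('pitch deg',np.degrees(f[0]).round(1))
b=grab('side')
A=cv2.resize(a['image'][200:290,130:370],None,fx=3,fy=3,interpolation=2);B=cv2.resize(b['image'][140:280,180:400],(720,320))
if n!='-': cv2.imwrite('pics/'+n,np.vstack([A,B])[:,:,::-1])
E
python3 to.py; python3 look.py - .047 .06 0 .19
```

```text
time: 12.25
tool_pos: [0.4229, 0.1767, 0.0204]
orientation: [-0.0, 0.684, 0.729, 0.0]
ft_force: [0.4, 1.2, 0.4]
grip_width: 0.0499
time: 13.05
tool_pos: [0.4251, 0.1331, 0.0201]
orientation: [0.0, 0.685, 0.729, -0.001]
ft_force: [0.1, 0.1, -0.7]
grip_width: 0.0499
pos [0.4251 0.1331 0.0201] xhead 93.56 tilt 0.0 f [ 0.1  0.1 -0.7] w 0.0499 t 13.1 q7 -1.08
rim ((0.42094215750694275, 0.06208699196577072), (0.10012094676494598, 0.1206108033657074), 3.679659128189087)
z range [0.0476 0.0539 0.059 ]
pitch deg -0.1
```

Crate is now square to the rails, but about 8 mm to the near side. Re-centring the pusher on it and drifting it sideways as it is pushed.

```bash
python3 -m inch '[[0.05,0.006,0,0,0],[0.05,0,-0.012,0,0],[0.05,0,0,0,0],[0.05,-0.006,0,0,0],[0.05,-0.006,0.001,0,0],[0.05,-0.006,0.002,0,0],[0.05,-0.006,0.002,0,0],[0.05,-0.006,0.002,0,0]]'
python3 -m inch '[[0.05,-0.006,0.002,0,0],[0.05,-0.006,0.002,0,0],[0.05,-0.006,0.001,0,0],[0.05,0,0,0,0]]'
python3 to.py; python3 look.py c4.png .047 .06 -.06 .14
```

```text
time: 13.95
tool_pos: [0.4222, 0.11, 0.0203]
orientation: [-0.0, 0.684, 0.729, 0.0]
ft_force: [-0.9, 2.1, 0.4]
grip_width: 0.0497
time: 14.35
tool_pos: [0.4282, 0.0915, 0.0202]
orientation: [0.0, 0.685, 0.729, -0.0]
ft_force: [-0.3, 0.4, -1.3]
grip_width: 0.0499
pos [0.4282 0.0915 0.0202] xhead 93.56 tilt 0.0 f [-0.3  0.4 -1.3] w 0.0499 t 14.3 q7 -1.01
rim ((0.43611031770706177, 0.021316222846508026), (0.0999634712934494, 0.12104260176420212), 3.673008918762207)
z range [0.0478 0.054  0.0589]
pitch deg 0.2
```

View pics/c4.png

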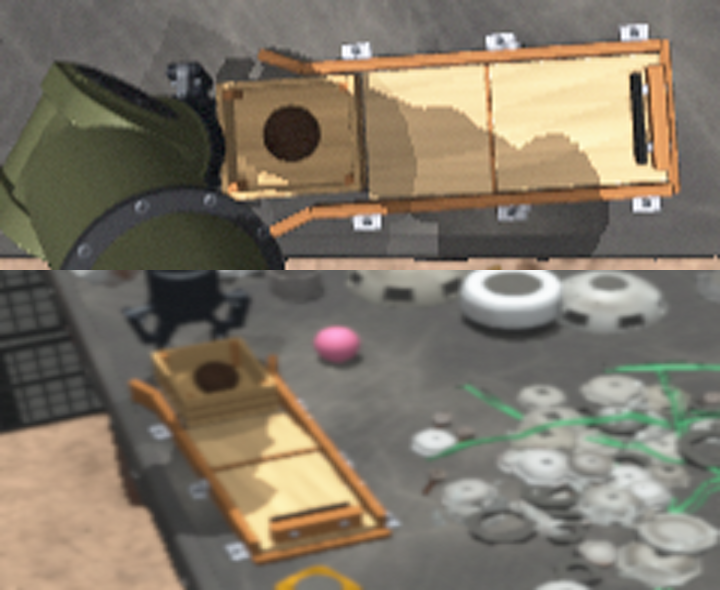

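The crate is at crop (290,135) with its front at the ramp foot, square to the rails. It is about 4 mm to the far side, with the knob inside and the pusher flat on its back wall. Pushing on up the ramp.

```bash
for i in 1 2; do :; done
python3 -m inch '[[0.05,-0.005,0,0,0],[0.05,-0.006,0,0,0],[0.05,-0.006,0,0,0],[0.05,-0.006,0,0,0],[0.05,-0.006,0,0,0],[0.05,-0.006,0,0,0],[0.05,-0.006,0,0,0]]'
python3 to.py
python3 -m inch '[[0.05,-0.006,0,0,0],[0.05,-0.006,0,0,0],[0.05,-0.006,0,0,0],[0.05,-0.006,0,0,0],[0.05,-0.006,0,0,0],[0.05,-0.006,0,0,0]]'
python3 to.py; python3 look.py - .045 .09 -.14 .08
```

```text
time: 15.15
tool_pos: [0.4305, 0.0512, 0.0202]
orientation: [-0.0, 0.684, 0.729, -0.0]
ft_force: [-0.1, 1.8, -1.9]
grip_width: 0.0499
pos [0.4305 0.0512 0.0202] xhead 93.63 tilt 0.0 f [-0.1  1.8 -1.9] w 0.0499 t 15.2 q7 -0.93
time: 15.75
tool_pos: [0.4329, 0.0156, 0.0203]
orientation: [-0.0, 0.684, 0.729, 0.0]
ft_force: [-0.8, 1.6, -0.8]
grip_width: 0.0499
pos [0.4329 0.0156 0.0203] xhead 93.65 tilt 0.0 f [-0.8  1.6 -0.8] w 0.0499 t 15.8 q7 -0.85
rim ((0.4441511034965515, -0.05144184082746506), (0.10682738572359085, 0.13187244534492493), 3.168940544128418)
z range [0.0471 0.0635 0.0773]
pitch deg -4.2
```

```bash
python3 -m inch '[[0.05,-0.006,0,-0.0005,0],[0.05,-0.006,0,-0.0005,0],[0.05,-0.006,0,-0.0005,0],[0.05,-0.006,0,-0.0005,0],[0.05,-0.006,0,-0.001,0],[0.05,-0.006,0,-0.001,0]]'
python3 to.py
python3 -m inch '[[0.05,-0.005,0,-0.001,0],[0.05,-0.005,0,-0.001,0],[0.05,-0.005,0,-0.001,0],[0.05,-0.005,0,-0.001,0],[0.05,-0.005,0,-0.001,0],[0.05,-0.005,0,-0.001,0]]'
python3 to.py; python3 look.py c5.png .045 .11 -.2 .02
```

```text
time: 16.45
tool_pos: [0.4352, -0.0203, 0.0244]
orientation: [-0.0, 0.684, 0.729, 0.0]
ft_force: [-0.7, 3.7, 1.9]
grip_width: 0.0499
pos [ 0.4352 -0.0203  0.0244] xhead 93.64 tilt 0.0 f [-0.7  3.7  1.9] w 0.0499 t 16.4 q7 -0.76
time: 17.05
tool_pos: [0.4371, -0.0502, 0.0304]
orientation: [-0.0, 0.684, 0.729, 0.0]
ft_force: [-0.2, 3.9, 3.0]
grip_width: 0.05
pos [ 0.4371 -0.0502  0.0304] xhead 93.65 tilt 0.0 f [-0.2  3.9  3. ] w 0.05 t 17.1 q7 -0.67
rim ((0.44706791639328003, -0.12317051738500595), (0.10213165730237961, 0.13387373089790344), 1.2581050395965576)
z range [0.0487 0.0753 0.092 ]
pitch deg -5.4
```

View pics/c5.png

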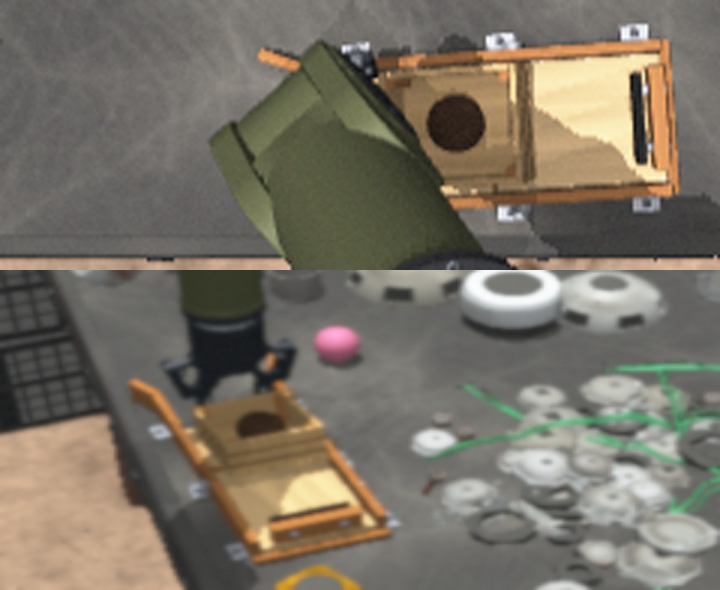

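Crate at crop (455,120) is tilted on the ramp with its front past the lip, the knob still inside, and force near 4 N. Continuing.

```bash
python3 -m inch '[[0.05,-0.005,0,-0.0005,0],[0.05,-0.005,0,-0.0005,0],[0.05,-0.005,0,-0.0005,0],[0.05,-0.005,0,-0.0005,0],[0.05,-0.005,0,-0.0005,0],[0.05,-0.005,0,-0.0005,0]]'
python3 to.py
python3 -m inch '[[0.05,-0.004,0,-0.0005,0],[0.05,-0.004,0,-0.0005,0],[0.05,-0.004,0,-0.0005,0],[0.05,-0.004,0,-0.0005,0],[0.05,-0.004,0,-0.0005,0],[0.05,-0.004,0,-0.0005,0],[0.05,-0.004,0,-0.0005,0]]'
python3 to.py; python3 look.py - .045 .11 -.28 -.09
python3 - <<'E'
from h import *
b=grab('side');print('lip expected px',proj(b,[.4427,-.157,.028]))
E
```

```text
time: 17.75
tool_pos: [0.4388, -0.0808, 0.0332]
orientation: [0.0, 0.684, 0.729, -0.0]
ft_force: [0.1, 3.2, 2.1]
grip_width: 0.0501
pos [ 0.4388 -0.0808  0.0332] xhead 93.61 tilt 0.0 f [0.1 3.2 2.1] w 0.0501 t 17.8 q7 -0.6
time: 18.45
tool_pos: [0.4419, -0.106, 0.0378]
orientation: [0.0, 0.684, 0.73, 0.002]
ft_force: [-2.5, 11.9, 19.5]
grip_width: 0.0503
pos [ 0.4419 -0.106   0.0378] xhead 93.75 tilt 0.0 f [-2.5 11.9 19.5] w 0.0503 t 18.4 q7 -0.52
rim ((0.45180583000183105, -0.20606988668441772), (0.10041318833827972, 0.14602072536945343), 3.7202980518341064)
z range [0.0544 0.0848 0.0921]
pitch deg -2.6
lip expected px [261.46836593 221.9742235 ]
```

Force jumped to 12 N along and 20 N up. Stopping, backing off a little and looking.

```bash
python3 -m inch '[[0.05,0.002,0,0,0]]'
python3 to.py
python3 - <<'E'
from h import *
b=grab('side');a=grab('top')
B=cv2.resize(b['image'][160:270,200:320],(600,550),interpolation=2);cv2.imwrite('pics/c6.png',B[:,:,::-1])
P=pts(a)
for u in range(255,345,5): print(u,[P[v,u].round(3).tolist() for v in (236,244)])
E
```

```text
time: 18.7
tool_pos: [0.4418, -0.1055, 0.0376]
orientation: [0.001, 0.684, 0.729, 0.001]
ft_force: [1.9, 1.2, 4.6]
grip_width: 0.0498
pos [ 0.4418 -0.1055  0.0376] xhead 93.68 tilt 0.0 f [1.9 1.2 4.6] w 0.0498 t 18.7 q7 -0.53
255 [[0.461, -0.088, 0.435], [0.448, -0.09, 0.454]]
260 [[0.461, -0.097, 0.435], [0.449, -0.099, 0.464]]
265 [[0.461, -0.106, 0.435], [0.449, -0.108, 0.468]]
270 [[0.462, -0.115, 0.455], [0.449, -0.116, 0.474]]
275 [[0.462, -0.124, 0.457], [0.449, -0.124, 0.474]]
280 [[0.462, -0.132, 0.468], [0.449, -0.132, 0.474]]
285 [[0.462, -0.141, 0.471], [0.449, -0.141, 0.473]]
290 [[0.461, -0.148, 0.435], [0.449, -0.149, 0.478]]
295 [[0.459, -0.158, 0.08], [0.448, -0.157, 0.429]]
300 [[0.459, -0.17, 0.087], [0.439, -0.17, 0.091]]
305 [[0.459, -0.183, 0.09], [0.439, -0.183, 0.083]]
310 [[0.459, -0.195, 0.077], [0.439, -0.195, 0.072]]
315 [[0.459, -0.21, 0.036], [0.438, -0.21, 0.038]]
320 [[0.459, -0.223, 0.042], [0.438, -0.223, 0.04]]
325 [[0.459, -0.232, 0.091], [0.439, -0.232, 0.09]]
330 [[0.458, -0.25, 0.022], [0.437, -0.251, 0.015]]
335 [[0.458, -0.264, 0.02], [0.437, -0.263, 0.019]]
340 [[0.458, -0.277, 0.017], [0.437, -0.277, 0.02]]
```

View pics/c6.png

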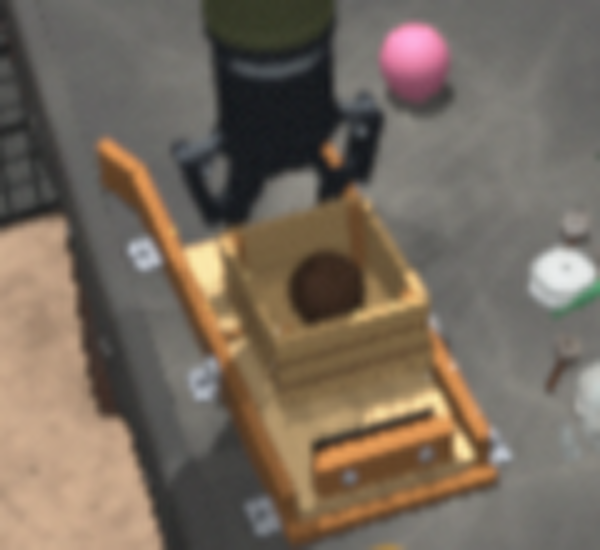

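The view shows the crate rocking over the lip with its nose still about 16 mm up and its leaning back wall caught on the fingers. Backing off so that it can tip onto the deck.

```bash
python3 -m inch '[[0.05,0.003,0,0,0],[0.05,0.003,0,0,0],[0.05,0.003,0,0,0],[0.05,0.003,0,0,0],[0.05,0,0,0,0]]'
cat > cr.py <<'E'
from h import *
import sys
a=grab('top');P=pts(a);ok=a['z_map']>.1
d=np.array([.0638,-.998]);s=(P[...,:2]-[.43325,0])@d;t=P[...,0]-.43325+.0639*P[...,1];Z=P[...,2]
m=ok&(abs(t)<.042)
for lo in np.arange(.14,.30,.006):
  k=m&(s>=lo)&(s<lo+.006)&(Z<.13)
  if k.sum(): print(lo.round(3),np.percentile(Z[k],[10,50,90]).round(3),k.sum(),end=' | ')
print()
E
python3 to.py; python3 cr.py
```

```text
time: 19.3
tool_pos: [0.4397, -0.0934, 0.0367]
orientation: [-0.0, 0.684, 0.729, -0.0]
ft_force: [-0.4, 0.2, 0.5]
grip_width: 0.0502
pos [ 0.4397 -0.0934  0.0367] xhead 93.68 tilt 0.0 f [-0.4  0.2  0.5] w 0.0502 t 19.3 q7 -0.56
0.14 [0.032 0.034 0.037] 31 | 0.146 [0.03  0.033 0.036] 41 | 0.152 [0.03  0.033 0.036] 62 | 0.158 [0.029 0.033 0.035] 71 | 0.164 [0.029 0.032 0.036] 75 | 0.17 [0.029 0.032 0.035] 77 | 0.176 [0.028 0.031 0.035] 75 | 0.182 [0.028 0.03  0.054] 76 | 0.188 [0.028 0.031 0.066] 84 | 0.194 [0.028 0.054 0.07 ] 75 | 0.2 [0.028 0.064 0.076] 85 | 0.206 [0.027 0.068 0.077] 77 | 0.212 [0.026 0.07  0.077] 71 | 0.218 [0.025 0.067 0.077] 82 | 0.224 [0.025 0.065 0.075] 72 | 0.23 [0.025 0.058 0.071] 73 | 0.236 [0.034 0.063 0.075] 104 | 0.242 [0.071 0.075 0.078] 55 | 0.248 [0.017 0.02  0.022] 43 | 0.254 [0.016 0.019 0.022] 70 | 0.26 [0.017 0.019 0.022] 71 | 0.266 [0.016 0.019 0.022] 69 | 0.272 [0.016 0.02  0.04 ] 98 | 0.278 [0.041 0.046 0.049] 80 | 0.284 [0.019 0.042 0.047] 41 | 0.29 [0.02  0.045 0.051] 114 | 0.296 [0.046 0.05  0.052] 74 |
```

The crate tipped onto the deck, nose down 5.7°, with its front at s≈0.245. It needs about 28–30 mm more. Pushing in small steps.

```bash
python3 -m inch '[[0.05,-0.006,0,0.001,0],[0.05,-0.006,0,0.001,0],[0.05,-0.004,0,0,0],[0.05,-0.003,0,0,0],[0.05,-0.003,0,0,0],[0.05,-0.003,0,0,0]]'
python3 to.py
python3 -m inch '[[0.05,-0.003,0,0,0],[0.05,-0.003,0,0,0],[0.05,-0.003,0,0,0]]'
python3 to.py;python3 cr.py | tr '|' '\n' | sed -n '1,2p;15,22p'
```

```text
time: 19.95
tool_pos: [0.4415, -0.1188, 0.0348]
orientation: [-0.0, 0.684, 0.729, 0.0]
ft_force: [-0.1, 1.1, -0.3]
grip_width: 0.0501
pos [ 0.4415 -0.1188  0.0348] xhead 93.65 tilt 0.0 f [-0.1  1.1 -0.3] w 0.0501 t 19.9 q7 -0.5
time: 20.25
tool_pos: [0.442, -0.1278, 0.0348]
orientation: [-0.0, 0.684, 0.729, 0.0]
ft_force: [-0.1, -0.1, -1.3]
grip_width: 0.0498
pos [ 0.442  -0.1278  0.0348] xhead 93.65 tilt 0.0 f [-0.1 -0.1 -1.3] w 0.0498 t 20.2 q7 -0.48
0.17 [0.03 0.03 0.03] 1 
 0.176 [0.029 0.03  0.033] 13 
 0.254 [0.061 0.073 0.076] 100 
 0.26 [0.07  0.074 0.075] 11 
 0.266 [0.016 0.019 0.022] 67 
 0.272 [0.017 0.02  0.041] 100 
 0.278 [0.038 0.046 0.048] 78 
 0.284 [0.019 0.039 0.046] 41 
 0.29 [0.019 0.045 0.051] 114 
 0.296 [0.046 0.049 0.051] 74
```

```bash
python3 -m inch '[[0.05,-0.002,0,0,0],[0.05,-0.002,0,0,0],[0.05,-0.002,0,0,0]]'
python3 to.py
python3 -m inch '[[0.05,-0.002,0,0,0],[0.05,-0.002,0,0,0]]'
python3 to.py
python3 -m inch '[[0.05,-0.001,0,0,0],[0.05,-0.001,0,0,0]]'
python3 to.py;python3 cr.py | tr '|' '\n' | sed -n '1,40p'
```

```text
time: 20.6
tool_pos: [0.4424, -0.1337, 0.0348]
orientation: [-0.0, 0.684, 0.729, 0.0]
ft_force: [-0.7, 0.6, -0.4]
grip_width: 0.05
pos [ 0.4424 -0.1337  0.0348] xhead 93.66 tilt 0.0 f [-0.7  0.6 -0.4] w 0.05 t 20.6 q7 -0.47
time: 20.8
tool_pos: [0.4427, -0.1378, 0.0348]
orientation: [-0.0, 0.684, 0.729, 0.0]
ft_force: [0.8, 0.8, -0.5]
grip_width: 0.05
pos [ 0.4427 -0.1378  0.0348] xhead 93.65 tilt 0.0 f [ 0.8  0.8 -0.5] w 0.05 t 20.8 q7 -0.46
time: 21.0
tool_pos: [0.4428, -0.1397, 0.0348]
orientation: [-0.0, 0.684, 0.729, 0.0]
ft_force: [-0.2, 0.7, -0.7]
grip_width: 0.0503
pos [ 0.4428 -0.1397  0.0348] xhead 93.64 tilt 0.0 f [-0.2  0.7 -0.7] w 0.0503 t 21.0 q7 -0.45
0.188 [0.029 0.029 0.029] 1 
 0.194 [0.027 0.03  0.033] 13 
 0.2 [0.028 0.03  0.031] 21 
 0.206 [0.027 0.029 0.033] 33 
 0.212 [0.026 0.031 0.061] 55 
 0.218 [0.027 0.044 0.067] 73 
 0.224 [0.027 0.062 0.075] 78 
 0.23 [0.027 0.065 0.076] 78 
 0.236 [0.026 0.069 0.078] 78 
 0.242 [0.025 0.067 0.076] 74 
 0.248 [0.025 0.068 0.075] 76 
 0.254 [0.024 0.06  0.074] 75 
 0.26 [0.026 0.05  0.071] 87 
 0.266 [0.065 0.073 0.076] 97 
 0.272 [0.027 0.04  0.074] 35 
 0.278 [0.043 0.047 0.049] 76 
 0.284 [0.018 0.041 0.047] 42 
 0.29 [0.019 0.045 0.05 ] 111 
 0.296 [0.047 0.049 0.053] 73
```

```bash
python3 -m inch '[[0.05,-0.001,0,0,0],[0.05,-0.001,0,0,0]]'
python3 to.py
python3 -m inch '[[0.05,-0.001,0,0,0]]'
python3 to.py
python3 -m inch '[[0.05,-0.001,0,0,0]]'
python3 to.py;python3 cr.py | tr '|' '\n' | sed -n '1,14p'
```

```text
time: 21.25
tool_pos: [0.4429, -0.1416, 0.0348]
orientation: [-0.0, 0.684, 0.729, 0.0]
ft_force: [-0.0, 1.3, 0.1]
grip_width: 0.0502
pos [ 0.4429 -0.1416  0.0348] xhead 93.65 tilt 0.0 f [-0.   1.3  0.1] w 0.0502 t 21.2 q7 -0.45
time: 21.35
tool_pos: [0.443, -0.1426, 0.0348]
orientation: [0.0, 0.684, 0.729, 0.0]
ft_force: [-0.2, 1.2, -0.8]
grip_width: 0.0498
pos [ 0.443  -0.1426  0.0348] xhead 93.65 tilt 0.0 f [-0.2  1.2 -0.8] w 0.0498 t 21.4 q7 -0.45
time: 21.45
tool_pos: [0.4431, -0.1437, 0.0348]
orientation: [0.0, 0.684, 0.729, 0.0]
ft_force: [-0.0, 1.2, -0.9]
grip_width: 0.0501
pos [ 0.4431 -0.1437  0.0348] xhead 93.65 tilt 0.0 f [-0.   1.2 -0.9] w 0.0501 t 21.4 q7 -0.45
0.194 [0.031 0.032 0.032] 2 
 0.2 [0.026 0.03  0.032] 13 
 0.206 [0.027 0.03  0.031] 22 
 0.212 [0.025 0.029 0.05 ] 38 
 0.218 [0.026 0.031 0.061] 53 
 0.224 [0.026 0.057 0.069] 76 
 0.23 [0.027 0.061 0.074] 76 
 0.236 [0.025 0.068 0.077] 79 
 0.242 [0.025 0.065 0.077] 78 
 0.248 [0.026 0.068 0.077] 79 
 0.254 [0.025 0.064 0.075] 71 
 0.26 [0.024 0.051 0.071] 70 
 0.266 [0.027 0.06  0.076] 112 
 0.272 [0.071 0.074 0.077] 56
```

```bash
for i in 1; do
python3 -m inch '[[0.05,-0.001,0,0,0]]'|grep -E 'pos|force'
python3 -m inch '[[0.05,-0.001,0,0,0]]'|grep -E 'pos|force'
done; python3 -m inch '[[0.05,0,0,0,0]]'|grep -E 'pos|force'
python3 cr.py | tr '|' '\n' | sed -n '1,14p'
```

```text
tool_pos: [0.4431, -0.1446, 0.0348]
ft_force: [0.1, 1.5, -0.8]
tool_pos: [0.4432, -0.1459, 0.0348]
ft_force: [-0.3, 0.5, -0.6]
tool_pos: [0.4432, -0.146, 0.0348]
ft_force: [-1.1, -0.7, -0.1]
0.2 [0.024 0.027 0.028] 7 
 0.206 [0.022 0.025 0.027] 14 
 0.212 [0.023 0.026 0.028] 30 
 0.218 [0.023 0.029 0.058] 47 
 0.224 [0.023 0.058 0.066] 63 
 0.23 [0.023 0.057 0.07 ] 73 
 0.236 [0.024 0.064 0.074] 83 
 0.242 [0.024 0.066 0.075] 79 
 0.248 [0.024 0.067 0.075] 77 
 0.254 [0.024 0.065 0.073] 74 
 0.26 [0.023 0.059 0.071] 74 
 0.266 [0.024 0.057 0.074] 111 
 0.272 [0.072 0.074 0.077] 62 
 0.278 [0.044 0.047 0.05 ] 53
```

The force fell off and the floor now reads flat at 0.026 (deck + 6 mm): the trailing edge has dropped. Backing away and checking.

```bash
python3 -m inch '[[0.05,0.004,0,0,0],[0.05,0.01,0,0,0],[0.05,0.02,0,0,0],[0.05,0.02,0,-0.03,0],[0.05,0.03,0,-0.04,0],[0.05,0.04,0,-0.03,0],[0.05,0.04,0,-0.02,0],[0.05,0.04,0,0,0]]'
python3 -m inch '[[0.05,0.04,0,0,0],[0.05,0.04,0,0,0],[0.05,0,0,0,0]]'
python3 to.py; python3 cr.py | tr '|' '\n'; python3 look.py c7.png .065 .09 -.3 -.1
```

```text
time: 22.65
tool_pos: [0.4309, 0.0606, 0.1573]
orientation: [0.002, 0.684, 0.729, 0.002]
ft_force: [0.2, 0.3, -0.5]
grip_width: 0.05
time: 22.95
tool_pos: [0.424, 0.1449, 0.1558]
orientation: [-0.001, 0.681, 0.732, 0.002]
ft_force: [-0.1, -0.7, 0.9]
grip_width: 0.05
pos [0.424  0.1449 0.1558] xhead 94.18 tilt 0.0 f [-0.1 -0.7  0.9] w 0.05 t 22.9 q7 -0.83
0.14 [0.022 0.025 0.029] 73 
 0.146 [0.024 0.026 0.029] 71 
 0.152 [0.019 0.024 0.074] 73 
 0.158 [0.04  0.073 0.075] 74 
 0.164 [0.024 0.026 0.073] 73 
 0.17 [0.022 0.026 0.033] 75 
 0.176 [0.023 0.026 0.03 ] 76 
 0.182 [0.023 0.025 0.029] 74 
 0.188 [0.023 0.025 0.03 ] 77 
 0.194 [0.023 0.025 0.028] 75 
 0.2 [0.023 0.025 0.029] 77 
 0.206 [0.023 0.025 0.028] 74 
 0.212 [0.023 0.025 0.038] 78 
 0.218 [0.023 0.026 0.06 ] 80 
 0.224 [0.023 0.051 0.068] 85 
 0.23 [0.023 0.058 0.073] 74 
 0.236 [0.023 0.064 0.074] 83 
 0.242 [0.025 0.066 0.075] 78 
 0.248 [0.025 0.066 0.075] 80 
 0.254 [0.024 0.065 0.074] 71 
 0.26 [0.024 0.06  0.071] 74 
 0.266 [0.024 0.056 0.074] 106 
 0.272 [0.072 0.074 0.077] 63 
 0.278 [0.044 0.046 0.048] 50 
 0.284 [0.018 0.039 0.047] 44 
 0.29 [0.02  0.046 0.051] 111 
 0.296 [0.046 0.049 0.051] 76 
 
rim ((0.4528679847717285, -0.21612155437469482), (0.1001729816198349, 0.11998340487480164), 3.6964073181152344)
z range [0.0661 0.0733 0.0781]
pitch deg 0.6
```

View pics/c7.png

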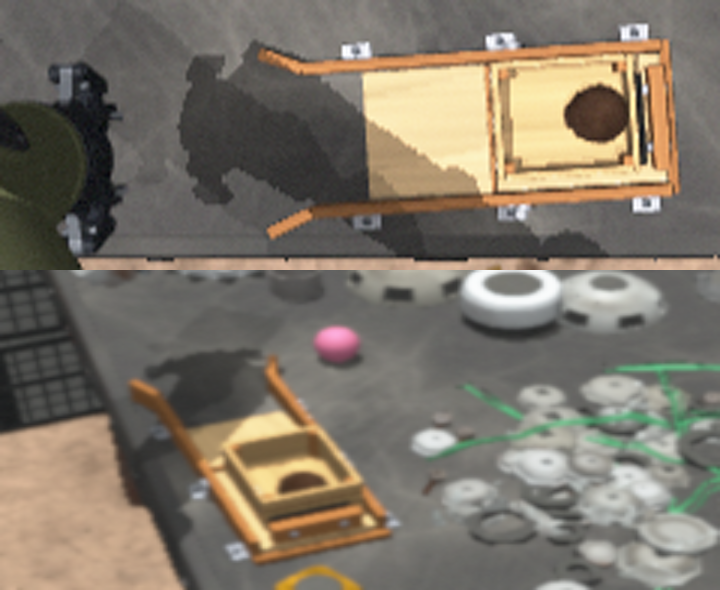

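The crate sits flat on the deck behind the lip at crop (565,115), with a level floor and rim. The knob is inside at (597,113), and the arm is clear. Handing in.

```bash
python3 -c "
from cell import job;print(job.finish_job())"
```

```text
the job is handed in; nothing more can be done
None
```

The knob is in the crate and the crate is home on the deck. I handed the job in at about 23 s on the robot's clock.

**What I did:** I gripped the brown knob, set it in the crate, and slid the crate along the rails and up the ramp with two spread fingers. I pushed in 1 mm steps at the end until the trailing edge dropped behind the lip, then backed the arm well clear.

**Last checks:**
- The crate floor reads level at about 26 mm, which is the 20 mm deck plus the 6 mm floor. The rim is at about 75 mm.
- The crate is square to the rails, and the knob lies inside against the front wall.
- The last pushes took about 1–2 N, with no sign of a hard push on the stop. The tape, tin and pliers were not touched, though I did not re-measure them.

**What went wrong on the way:**
- The first knob grip read 45.7 mm wide, so I regripped lower. It read the same again, but the knob held.
- When the crate rocked over the lip, its back wall caught on the fingers. The wrist read about 12 N along the push and 20 N upward, about 23 N together. That may be over the 20 N limit on the crate. I backed off, the crate tipped onto the deck by itself, and I carried on gently.
- I read force only at the end of each move, so a higher peak in between could have gone unseen.
- The crate sits about 6 mm towards the far rail, still inside the clearance.

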